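# Load the flask shaker

### The job

Load the orbital shaker for its run: stand each of the four conical flasks upright, fully down, in the shaker cup of its own size, the largest flask in the largest cup and so on down to the smallest. Set them down without dropping them or tipping any over, and leave the straight-sided bottle and jar standing where they are.

Things in the scene. Friction and masses are not known exactly. Their poses are not given: they have to be found in the camera images.
- flask_a: loose conical (Erlenmeyer) flask of amber glass with a white screw cap, the largest of four: base 86 mm across for the lowest 8 mm, then tapering to a neck 34 mm across just under the cap; 142 mm high with the cap; cap 40 mm across, 26 mm high, fixed on, its top level with the top of the flask. Stands upright on the bench at the start. Origin: centre of the underside; z up, round about z.
- flask_b: loose conical (Erlenmeyer) flask of amber glass with a white screw cap, the second largest of four: base 70 mm across for the lowest 8 mm, then tapering to a neck 28 mm across just under the cap; 116 mm high with the cap; cap 34 mm across, 24 mm high, fixed on, its top level with the top of the flask. Stands upright on the bench at the start. Origin: centre of the underside; z up, round about z.
- flask_c: loose conical (Erlenmeyer) flask of amber glass with a white screw cap, the third largest of four: base 54 mm across for the lowest 8 mm, then tapering to a neck 22 mm across just under the cap; 92 mm high with the cap; cap 28 mm across, 24 mm high, fixed on, its top level with the top of the flask. Stands upright on the bench at the start. Origin: centre of the underside; z up, round about z.
- flask_d: loose conical (Erlenmeyer) flask of amber glass with a white screw cap, the smallest of four: base 38 mm across for the lowest 8 mm, then tapering to a neck 16 mm across just under the cap; 70 mm high with the cap; cap 22 mm across, 22 mm high, fixed on, its top level with the top of the flask. Stands upright on the bench at the start. Origin: centre of the underside; z up, round about z.
- holder_a: fixed round open steel cup, the largest of four, screwed to the platform of the white orbital shaker (flat low machine, dark platform 270 x 270 mm, 60 mm above the bench, the four cups at the corners of a 125 mm square on it): 107 mm across outside, 101 mm inside, rim 22 mm above its underside, floor 4 mm thick. Origin: centre of the underside, on the platform; z up. The shaker does not move.
- holder_b: fixed round open steel cup, the second largest of four, screwed to the platform of the white orbital shaker (flat low machine, dark platform 270 x 270 mm, 60 mm above the bench, the four cups at the corners of a 125 mm square on it): 91 mm across outside, 85 mm inside, rim 22 mm above its underside, floor 4 mm thick. Origin: centre of the underside, on the platform; z up. The shaker does not move.
- holder_c: fixed round open steel cup, the third largest of four, screwed to the platform of the white orbital shaker (flat low machine, dark platform 270 x 270 mm, 60 mm above the bench, the four cups at the corners of a 125 mm square on it): 75 mm across outside, 69 mm inside, rim 22 mm above its underside, floor 4 mm thick. Origin: centre of the underside, on the platform; z up. The shaker does not move.
- holder_d: fixed round open steel cup, the smallest of four, screwed to the platform of the white orbital shaker (flat low machine, dark platform 270 x 270 mm, 60 mm above the bench, the four cups at the corners of a 125 mm square on it): 59 mm across outside, 53 mm inside, rim 22 mm above its underside, floor 4 mm thick. Origin: centre of the underside, on the platform; z up. The shaker does not move.
- bottle: bystander, loose: straight-sided round bottle of the same amber glass with a white cap, 58 mm across, 120 mm high with the cap, 250 g; stands among the flasks and is to be left alone. Origin: centre of the underside.
- jar: bystander, loose: squat straight-sided round jar of the same amber glass with a white cap, 66 mm across, 70 mm high with the cap, 250 g; stands among the flasks and is to be left alone. Origin: centre of the underside.

How it is judged:
At the end, for the whole second after the job is handed in: Each of the four flasks stands in the cup of its own size: within 12 mm of the cup's centre, its underside less than 9 mm above that of the cup (the cup's floor is at 4 mm), leaning less than 0.1 rad, slower than 0.02 m/s and released; the bottle and the jar are within 20 mm of where they stood (horizontal distance between flask_a and holder_a below 0.012 m and z of flask_a in the frame of holder_a below 0.009 m and angle between each of flask_a, flask_b, flask_c, flask_d's own z axis and vertical below 0.1 rad and linear speed of each of flask_a, flask_b, flask_c, flask_d below 0.02 m/s and contact force between each of flask_a, flask_b, flask_c, flask_d and the fingers below 0.05 N and horizontal distance between flask_b and holder_b below 0.012 m and z of flask_b in the frame of holder_b below 0.009 m and horizontal distance between flask_c and holder_c below 0.012 m and z of flask_c in the frame of holder_c below 0.009 m and horizontal distance between flask_d and holder_d below 0.012 m and z of flask_d in the frame of holder_d below 0.009 m and distance of each of bottle, jar from where it was at the start of the episode below 0.02 m); the robot touches nothing.
It fails at once if a flask falls over (leans by more than 35 degrees) (angle between any of flask_a, flask_b, flask_c, flask_d's own z axis and vertical above 0.61 rad).
It fails at once if a flask is dropped (moves faster than 0.8 m/s out of the gripper, a fall of some 33 mm) ((linear speed of flask_a above 0.8 m/s and contact force between flask_a and the fingers below 0.05 N) or (linear speed of flask_b above 0.8 m/s and contact force between flask_b and the fingers below 0.05 N) or (linear speed of flask_c above 0.8 m/s and contact force between flask_c and the fingers below 0.05 N) or (linear speed of flask_d above 0.8 m/s and contact force between flask_d and the fingers below 0.05 N)).
It fails at once if the bottle is moved by more than 20 mm (distance of bottle from where it was at the start of the episode above 0.02 m).
It fails at once if the jar is moved by more than 20 mm (distance of jar from where it was at the start of the episode above 0.02 m).
It also fails if it takes over 112 s, if anything falls off the work surface, if the arm or the gripper's body presses on something with over 40 N, if the wrist force passes 120 N, or if a joint passes its speed limit or range.

### The arm

A 7-joint arm with a two-finger parallel gripper is mounted at the origin on the work surface. World frame = base frame: x ahead of the robot, y to its left, z up, the work surface at z = 0. Lengths are in m, angles in rad, forces in N, time in s.
With the tool pointing down it reaches from about 0.4 to 0.9 m from the base axis. Payload 5.5 kg.
Tool frame: the origin (TCP) lies on the front face of the gripper's body, between the roots of the fingers; the fingertips stand 66 mm ahead of it and the grasp point (between the pads) lies 47 mm ahead of it (ctrl.pinch_z is the distance from the TCP to the grasp point, in m); z points along the fingers, y is the line along which they close (so a half turn about z gives the same grasp; the last joint's range is limited). The gripper opens to 92 mm and grips with 3 to 60 N. Pads are 19 mm wide; open, the fingers measure 130 mm over their backs; the gripper's body (75 mm by 190 mm) begins 47 mm behind the grasp point.
Start: joints at [-1.014, 0.501, -0.427, 1.55, 0.221, 1.138, -0.21], TCP at [0.188, 0.622, 0.292] pointing down, gripper open.
Joint ranges: [-2.88, 2.88], [-0.31, 2.03], [-1.54, 1.56], [0.2, 2.42], [-1.41, 4.55], [0.19, 2.02], [-2.57, 2.57]. Speed limits (rad/s): [2.57, 2.57, 3.14, 3.14, 3.14, 3.14, 3.14].

### API

Orientations are given as [roll, pitch, yaw] about the fixed x, y, z axes, in that order (R = Rz(yaw) Ry(pitch) Rx(roll)).
In Python, from workcell import ctrl, imaging gives the robot as it stands (ctrl), with the cameras (imaging). Calls block until the motion is done:
- ctrl.movep(position, orientation): joint-space move of the TCP to a pose.
- ctrl.move_l(position, rot=None, rate=0.15, contact_N=None): straight line of the TCP; rot=None keeps the orientation; rate is the mean speed in m/s. With contact_N (N) it stops when the force on the tool has changed by that much, and returns True; else False.
- ctrl.movej(angles): joint-space move.
- ctrl.gripper_to(opening, newtons=None): finger opening in m; newtons is the grip in N (None keeps the last); returns when the fingers have stopped.
- ctrl.dwell(seconds).
- ctrl.inverse_kinematics(position, orientation): joint angles nearest the present ones, or None.
- ctrl.get_state(): the state.
- imaging.snapshot(name): name is "side" or "top"; returns a dict with "color" (420x560x3 uint8, red, green, blue), "camera_matrix" (3x3 intrinsics, pixels), "k1" (the pictures are not rectified: a ray, as slopes to the right and down, at radius r is drawn at 1 + k1 r^2 times it, then the intrinsics apply), "extrinsics" (4x4, takes a point from camera to world coordinates). Camera axes: x right, y down, z forward; pixel columns grow to the right and rows downward; lengths in m; the calibration is good to about 2 mm. A picture is of the moment at which its call begins. There is no depth.
A pose or a line that the arm cannot do raises ctrl.Unreachable and nothing moves.
- ctrl.close_job(): hands the job in; it is judged then, once.
The state is a dict: "time": time; "qpos": joint angles; "dq": joint speeds; "effort": joint torques, N m; "ee_pos": TCP position; "orientation": TCP orientation; "force": force on the tool from outside, world axes, zero at the start; "wrist_torque": the same for the moment, N m; "finger_gap": finger opening in m; "finger_force": force on a finger pad.
Only numpy, scipy, OpenCV 4.12 (cv2) and the standard library are available. Lean on these libraries where they do the work, as an engineer would, in place of code of your own. Each camera call takes 0.05 s, during which the arm holds its last target. There are 200 camera calls.

## Working session

There is one attempt and no reset: what is moved stays moved. The work goes in short steps, each a Python script; the robot and the scene stay as the last script left them, time stands still between calls to the robot, and variables do not carry over. Pictures are saved under pics/ and viewed, at most 14 in all, crops included, and the job is handed in when it is done.

```bash
mkdir -p pics; ls
python3 - <<'E'
from workcell import ctrl, imaging
import cv2,numpy as np
for n in("top","side"):
    s=imaging.snapshot(n); cv2.imwrite(f"pics/{n}0.png",s["color"][:,:,::-1])
    print(n,s["camera_matrix"],s["k1"],np.round(s["extrinsics"],3))
st=ctrl.get_state();print(st["time"],st["orientation"],st["finger_gap"],ctrl.pinch_z)
E
```

```text
pics
workcell.py
top [[418.4479661    0.         281.6251683 ]
 [  0.         418.4479661  211.81306611]
 [  0.           0.           1.        ]] 0.037198142371065716 [[ 0.002 -0.981  0.195  0.356]
 [-1.    -0.006 -0.019 -0.023]
 [ 0.02  -0.194 -0.981  1.059]
 [ 0.     0.     0.     1.   ]]
side [[484.25470656   0.         275.7063969 ]
 [  0.         484.25470656 208.21329465]
 [  0.           0.           1.        ]] 0.03248718570201639 [[-0.738 -0.421  0.528  0.011]
 [-0.675  0.446 -0.587  0.53 ]
 [ 0.012 -0.79  -0.613  0.669]
 [ 0.     0.     0.     1.   ]]
0.1 [-3.13981374e+00 -6.62284231e-05  2.84779738e+00] 0.09161846896522738 0.0467
```

View pics/top0.png

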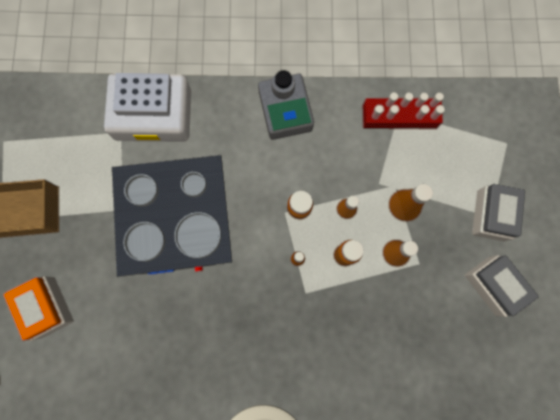

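View pics/side0.png

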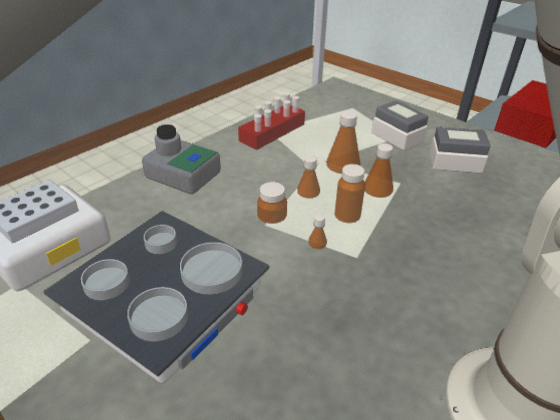

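The top view shows the jar (300,205), flask_c (347,207), flask_a (407,203), flask_d (298,258), the bottle (349,252) and flask_b (398,252). Its cups are C (140,190), D (193,184), B (143,241) and A (198,235). The side view shows all of the same objects.

Run:
```python
import cv2,numpy as np
t=cv2.imread("pics/top0.png");s=cv2.imread("pics/side0.png")
def prep(im,x,y,w,h,k):return cv2.resize(im[y:y+h,x:x+w],None,fx=k,fy=k,interpolation=cv2.INTER_NEAREST)
a=prep(t,285,175,160,100,5);cv2.imwrite("pics/tc.png",a)
def blobs(im,x,y,w,h,name):
    hsv=cv2.cvtColor(im,cv2.COLOR_BGR2HSV)
    for lab,m in(("amber",cv2.inRange(hsv,(3,150,40),(22,255,255))),("white",cv2.inRange(hsv,(0,0,205),(179,60,255)))):
        z=np.zeros_like(m);z[y:y+h,x:x+w]=m[y:y+h,x:x+w]
        n,_,st,c=cv2.connectedComponentsWithStats(z)
        for i in range(1,n):
            if st[i,4]>25:print(name,lab,st[i],c[i].round(1))
blobs(t,285,175,160,100,"top");blobs(s,250,100,160,155,"side")
for p in((240,345),(250,330),(200,310)):print(t[p])
```

```text
top amber [390 190  32  30 675] [404.3 205.4]
top amber [338 200  18  18 172] [345.  210.1]
top amber [288 203  21  15  83] [296.2 213. ]
top amber [384 241  24  24 382] [394.  253.3]
top amber [335 244  18  21 145] [340.8 256.5]
top amber [291 255  10  10  30] [294.3 261. ]
top white [417 185  15  14 170] [423.8 191.6]
top white [292 192  19  19 276] [300.8 201.1]
top white [349 197   9   8  57] [352.9 200.6]
top white [345 241  17  18 236] [353.  249.6]
top white [405 242  11  12 104] [410.  247.8]
side amber [328 127  26  46 698] [340.7 150.7]
side amber [ 336  158   56   64 1248] [365.5 185.9]
side amber [298 171  14  26 238] [305.3 184.2]
side amber [258 198  24  24 276] [266.4 209. ]
side amber [310 229  12  19 163] [315.3 238.6]
side white [390 105  20  12 106] [401.1 110.2]
side white [ 267  109  127  146 6312] [329.5 185.4]
side white [375 118  33  17  56] [390.7 126.1]
side white [379 144  13   7  72] [384.6 147. ]
side white [343 165  21  11 185] [352.7 169.9]
side white [260 182  24  15 267] [271.6 189. ]
side white [394 183   5   9  28] [395.3 186.1]
[127 144 160]
[173 185 186]
[187 204 208]
```

View pics/tc.png

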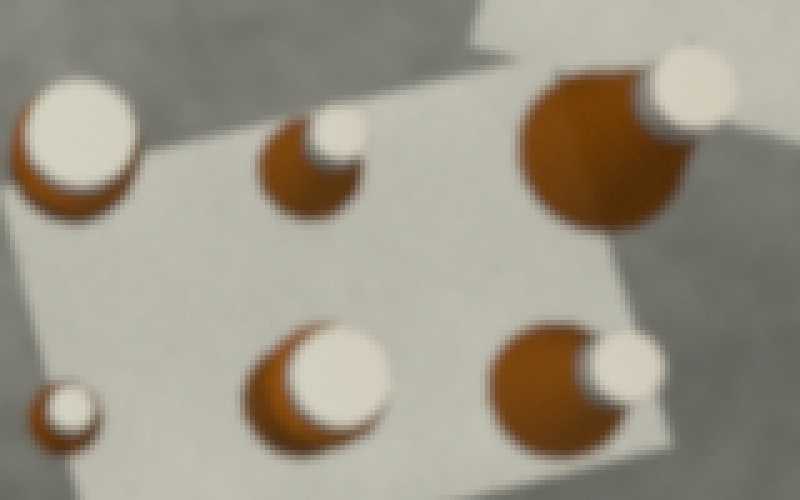

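The enlarged top view shows clear base discs: jar (300,205), c (347,208), a (406,205), d (298,259), bottle (349,253) and b (396,253). The caps are offset up and to the right.

Run:
```python
import cv2,numpy as np
t=cv2.imread("pics/top0.png");s=cv2.imread("pics/side0.png")
def prep(im,x,y,w,h,k):return cv2.resize(im[y:y+h,x:x+w],None,fx=k,fy=k,interpolation=cv2.INTER_CUBIC)
cv2.imwrite("pics/sc.png",prep(s,250,105,160,145,4))
a=prep(t,105,150,135,130,4); b=prep(s,40,205,235,160,2)
o=np.zeros((520,540+0,3),np.uint8);o=a
cv2.imwrite("pics/tcup.png",o);cv2.imwrite("pics/scup.png",prep(s,40,205,240,175,3))
```

```text
(no output)
```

View pics/sc.png

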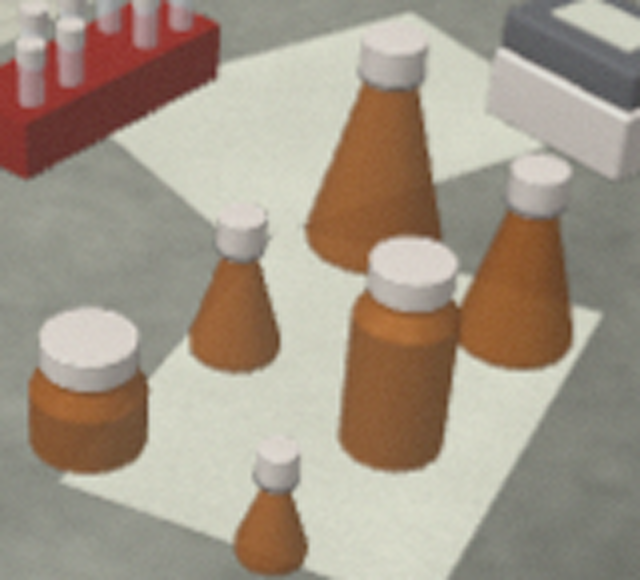

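View pics/tcup.png

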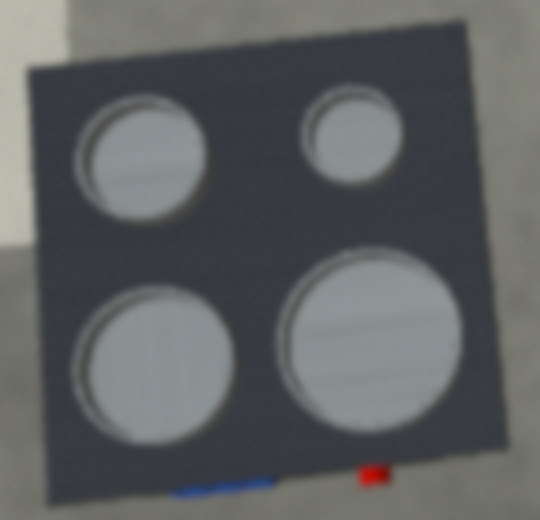

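View pics/scup.png

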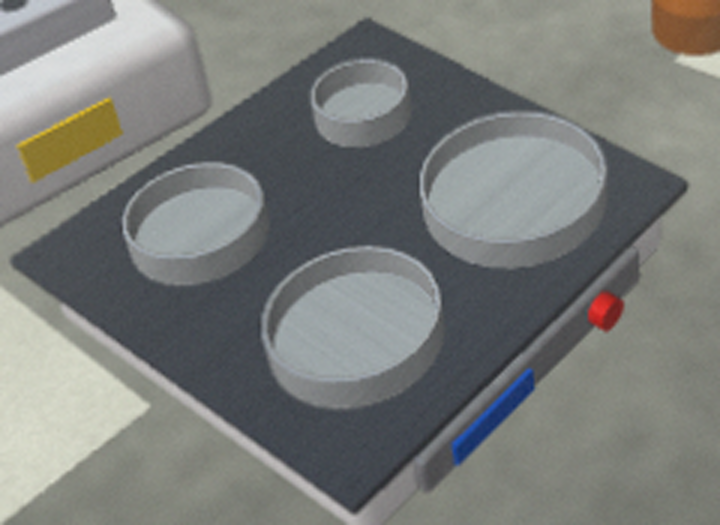

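The side crop (4x) shows cap-top centres a (394,40), b (541,169), c (242,218) and d (278,450). The cup crops show rim centres as follows:

| Cup | Top crop (4x) | Side crop (3x) |
|---|---|---|
| A | (368,338) | (513,178) |
| B | (150,362) | (351,313) |
| C | (139,159) | (193,209) |
| D | (351,134) | (360,90) |

Next I triangulate these.

```bash
cat > cam.py <<'E'
import numpy as np,cv2
def ray(s,p):
    K=s["camera_matrix"];d=(np.array(p,float)-K[:2,2])/K[0,0]
    u=d.copy()
    for _ in range(10):u=d/(1+s["k1"]*(u@u))
    E=s["extrinsics"];v=E[:3,:3]@np.r_[u,1];return E[:3,3],v/np.linalg.norm(v)
def plane(s,p,z):
    o,v=ray(s,p);return o+v*(z-o[2])/v[2]
def tri(rs):
    A=sum(np.eye(3)-np.outer(v,v) for o,v in rs);b=sum((np.eye(3)-np.outer(v,v))@o for o,v in rs)
    x=np.linalg.solve(A,b);return x,max(np.linalg.norm((np.eye(3)-np.outer(v,v))@(x-o)) for o,v in rs)
E
python3 - <<'E'
from workcell import ctrl, imaging
from cam import *
t=imaging.snapshot("top");s=imaging.snapshot("side")
T=lambda x,y:(x/5+285-.4,y/5+175-.4);S=lambda x,y:(x/4+250-.375,y/4+105-.375)
TC=lambda x,y:(x/4+105-.375,y/4+150-.375);SC=lambda x,y:(x/3+40-.33,y/3+205-.33)
caps=dict(a=((694,87),(394,40)),b=((626,367),(541,169)),c=((337,131),(242,218)),d=((72,408),(278,450)),jar=((81,132),(89,337)),bottle=((340,378),(413,260)))
for k,(p,q) in caps.items():
    x,e=tri([ray(t,T(*p)),ray(s,S(*q))]);print("cap",k,x.round(4),round(e,4))
cup=dict(A=((368,338),(513,178)),B=((149.5,362.5),(351.5,313)),C=((139,159),(193.5,209)),D=((351.5,134.5),(360,90)))
P={}
for k,(p,q) in cup.items():
    P[k],e=tri([ray(t,TC(*p)),ray(s,SC(*q))]);print("rim",k,P[k].round(4),round(e,4),"top@.082",plane(t,TC(*p),.082).round(4),"side@.082",plane(s,SC(*q),.082).round(4))
for i,j in("AB","BC","CD","DA"):print(i,j,np.linalg.norm((P[i]-P[j])[:2]).round(4))
hsv=cv2.cvtColor(t["color"],cv2.COLOR_RGB2HSV);m=cv2.inRange(hsv,(3,110,40),(22,255,255))
m[:170]=0;m[280:]=0;m[:,:280]=0;m[:,450:]=0
for c in cv2.findContours(m,0,1)[0]:
    if cv2.contourArea(c)<25:continue
    o,r=cv2.minEnclosingCircle(c);x=plane(t,o,.006);print("base",np.round(o,1),round(r,1),x.round(4),"r",(r*np.linalg.norm(x-ray(t,o)[0])/418).round(4))
pc=[plane(t,TC(*p),.06).round(3) for p in((28,68),(466,20),(509,447),(48,505))];print(pc)
E
```

```text
cap a [ 0.5858 -0.3623  0.14  ] 0.0003
cap b [ 0.4609 -0.3322  0.1156] 0.0
cap c [ 0.575  -0.2098  0.0902] 0.0006
cap d [ 0.4459 -0.0835  0.0684] 0.0006
cap jar [ 0.5791 -0.0889  0.0688] 0.0001
cap bottle [ 0.4551 -0.2012  0.1201] 0.0005
rim A [0.4954 0.1574 0.0786] 0.0002 top@.082 [0.495  0.1568 0.082 ] side@.082 [0.4924 0.1594 0.082 ]
rim B [0.4798 0.2819 0.0814] 0.0006 top@.082 [0.4802 0.2822 0.082 ] side@.082 [0.4788 0.2819 0.082 ]
rim C [0.6019 0.2964 0.083 ] 0.0004 top@.082 [0.6019 0.2964 0.082 ] side@.082 [0.6033 0.2962 0.082 ]
rim D [0.6183 0.1719 0.0816] 0.0002 top@.082 [0.618  0.1717 0.082 ] side@.082 [0.6182 0.1723 0.082 ]
A B 0.1255
B C 0.1229
C D 0.1255
D A 0.1238
base [296.5 259. ] 6.3 [ 0.444  -0.0813  0.006 ] r 0.0159
base [345.7 253.7] 11.8 [ 0.4579 -0.2055  0.006 ] r 0.0302
base [395.9 252.8] 13.2 [ 0.4608 -0.3323  0.006 ] r 0.0349
base [298.8 205.9] 12.3 [ 0.5803 -0.0879  0.006 ] r 0.0318
base [346.4 208.1] 9.4 [ 0.5751 -0.2106  0.006 ] r 0.0247
base [405.5 204. ] 16.5 [ 0.587  -0.3637  0.006 ] r 0.0447
[array([0.664, 0.374, 0.06 ]), array([0.698, 0.108, 0.06 ]), array([0.433, 0.075, 0.06 ]), array([0.399, 0.342, 0.06 ])]
```

The two views agree within 1 mm, the heights match the text and the cups form a 125 mm square. I'll go smallest first, so the gripper body clears the flasks already placed, and close along x.

```bash
cat > job.py <<'E'
from workcell import ctrl, imaging
import numpy as np
H=dict(a=.142,b=.116,c=.092,d=.070);CAPH=dict(a=.026,b=.024,c=.024,d=.022);CAPD=dict(a=.040,b=.034,c=.028,d=.022)
F=dict(a=(.5862,-.3628),b=(.4608,-.3322),c=(.575,-.2100),d=(.4455,-.0830))
C=dict(a=(.4950,.1570),b=(.4800,.2817),c=(.6022,.2962),d=(.6182,.1718))
FLOOR=.064
def gz(k):return H[k]-CAPH[k]/2+ctrl.pinch_z
def hi(k):return gz(k)+.165
def rp(y):return [np.pi,0,y]
def pick(k,yaw):
    x,y=F[k]
    ctrl.movep([x,y,max(hi(k),.30)],rp(yaw))
    ctrl.gripper_to(CAPD[k]+.034,20)
    ctrl.move_l([x,y,gz(k)+.03],rate=.2)
    hit=ctrl.move_l([x,y,gz(k)],rate=.05,contact_N=4)
    ctrl.gripper_to(0,25)
    s=ctrl.get_state();print(k,"hit",hit,"gap",s["finger_gap"],s["finger_force"],"z",s["ee_pos"][2]-gz(k))
    ctrl.move_l([x,y,gz(k)+.02],rate=.05)
    ctrl.move_l([x,y,hi(k)],rate=.2)
    s=ctrl.get_state();print("lifted gap",s["finger_gap"],"t",s["time"])
def place(k):
    x,y=C[k];z=gz(k)+FLOOR
    ctrl.move_l([x,y,hi(k)],rate=.2)
    ctrl.dwell(.3)
    ctrl.move_l([x,y,z+.012],rate=.1)
    hit=ctrl.move_l([x,y,z-.004],rate=.02,contact_N=3)
    s=ctrl.get_state();print(k,"down",hit,"dz",s["ee_pos"][2]-z,"gap",s["finger_gap"],"t",s["time"])
def release(k):
    x,y,z=ctrl.get_state()["ee_pos"]
    ctrl.gripper_to(CAPD[k]+.03)
    ctrl.move_l([x,y,z+.03],rate=.06)
    ctrl.move_l([x,y,max(z+.1,.34)],rate=.2)
    print("free t",ctrl.get_state()["time"])
E
python3 - <<'E'
from job import *
for yaw in(np.pi/2,-np.pi/2,np.pi,2.6,0):
    print(round(yaw,2),{k:[ctrl.inverse_kinematics([*p,z],rp(yaw)) is not None for p,z in((F[k],gz(k)),(F[k],hi(k)),(C[k],hi(k)),(C[k],gz(k)+.06))] for k in F})
    q=ctrl.inverse_kinematics([*F["d"],gz("d")],rp(yaw));print(None if q is None else np.round(q,2))
E
```

```text
1.57 {'a': [True, True, True, True], 'b': [True, True, True, True], 'c': [True, True, True, True], 'd': [True, True, True, True]}
[-0.09  0.44  0.25  2.18 -0.2   0.55  0.31]
-1.57 {'a': [True, True, True, True], 'b': [True, True, True, True], 'c': [True, True, True, True], 'd': [True, True, True, True]}
[-0.85  1.03  1.35  2.2  -1.22  1.1  -1.94]
3.14 {'a': [True, True, True, True], 'b': [True, True, True, True], 'c': [True, True, True, True], 'd': [True, True, True, True]}
[ 0.14  0.43 -0.01  2.17  0.01  0.54  1.69]
2.6 {'a': [True, True, True, True], 'b': [True, True, True, True], 'c': [True, True, True, True], 'd': [True, True, True, True]}
[ 0.07  0.43  0.07  2.17 -0.05  0.54  1.2 ]
0 {'a': [True, True, True, True], 'b': [True, True, True, True], 'c': [True, True, True, True], 'd': [True, True, True, True]}
[-0.39  0.5   0.61  2.19 -0.51  0.6  -0.97]
```

Run:
```python
from job import *
import cv2
pick("d",np.pi/2);place("d")
cv2.imwrite("pics/d1.png",imaging.snapshot("side")["color"][:,:,::-1])
```

```text
d hit False gap 0.021258883075278068 25.00007003545761 z 5.1508547748574385e-05
lifted gap 0.02136744091651249 t 7.4167
d down True dz -6.647652656938119e-05 gap 0.021439059267152855 t 11.0583
```

View pics/d1.png

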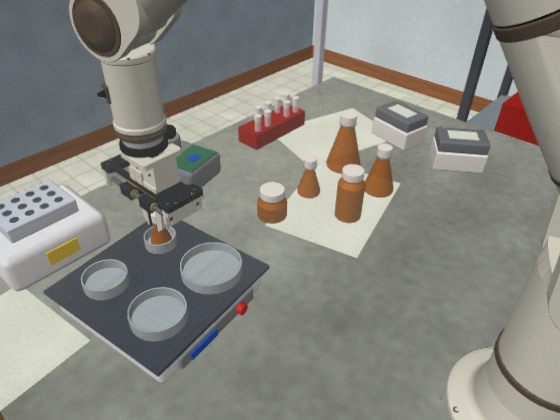

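Flask d stands in its cup at (160,238) and contact came exactly at floor height. The bystanders haven't moved. I'll release it and do flask c.

Run:
```python
from job import *
import cv2
release("d")
pick("c",np.pi/2);place("c");release("c")
cv2.imwrite("pics/c1.png",imaging.snapshot("side")["color"][:,:,::-1])
```

```text
free t 13.3167
c hit False gap 0.027307654455470363 24.999984204769135 z 0.0001261464420997116
lifted gap 0.027633743225339635 t 18.8833
c down True dz -4.148825308775139e-06 gap 0.027153852289325216 t 23.5083
free t 25.625
```

View pics/c1.png

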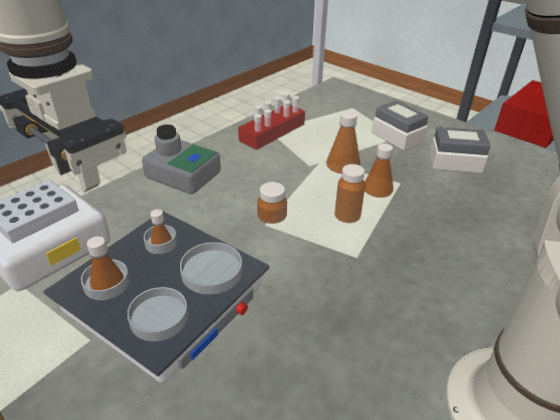

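Flasks c (104,268) and d (159,232) stand upright and centred. Next are b and a.

Run:
```python
from job import *
import cv2
for k in "ba": pick(k,np.pi/2);place(k);release(k)
ctrl.movep([.5,-.1,.4],rp(np.pi/2))
ctrl.movep([.35,-.35,.4],rp(np.pi/2))
for n in("side","top"):cv2.imwrite(f"pics/{n}9.png",imaging.snapshot(n)["color"][:,:,::-1])
```

```text
b hit False gap 0.033327866671087045 24.999951124191284 z 8.608185919167788e-05
lifted gap 0.033681920182788344 t 32.05
b down True dz -0.00013351089563781726 gap 0.03341672872757007 t 37.225
free t 39.2083
a hit False gap 0.03914681311187499 25.00004768371582 z 6.403362103418742e-05
lifted gap 0.03944941406569585 t 45.6083
a down True dz -0.00017050879606689273 gap 0.03900657667281577 t 50.35
free t 52.2083
```

View pics/side9.png

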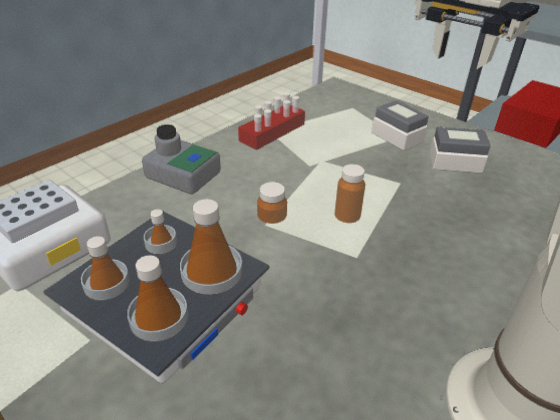

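View pics/top9.png

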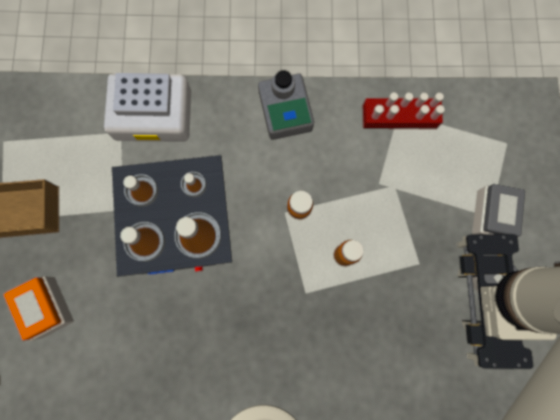

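All four flasks stand upright and centred in their own cups: top view a (198,235), b (144,241), c (141,190) and d (194,184). The jar (300,205) and bottle (349,252) are where they were, and the arm is clear.

```bash
python3 -c "
from workcell import ctrl, imaging
print(ctrl.close_job())"
```

```text
the job is handed in; nothing more can be done
None
```

The job is handed in: in the final pictures all four flasks stand upright and centred in the cups of their own size, with the bottle and jar where they stood; the judge returned no verdict.

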